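# Build up a sprung tensioner pivot and lock its bayonet bushing

### The job

Build up the sprung pivot on the tensioner bracket: thread the plain spacer onto the upright hammer-head bolt so that it sits in the spring seat, then the flat washer on top of it, then the hexagon bushing. Push the bushing down against the spring so that its slot passes over the bolt's head, give it a quarter turn and let it rise until the head is locked in its cross groove, then let go. Feel for the slot gently and never push or twist a part against the bolt with more than 40 N; leave the tappet, the loose bolt and the feeler gauge lying where they are.

Things in the scene. Friction and masses are not known exactly. Their poses are not given: they have to be found in the camera images.
- bracket: Grey-painted cast tensioner bracket screwed to the bench, foot 70 (x) x 100 (y) x 10 mm, origin in the middle of its underside. On its z axis stands a hammer-head bolt: a round body of 22 mm diameter up to 62 mm above the bench (top edge bevelled 2 mm), then a 9 mm neck, then a cross head like a T. The bolt is stiff and does not turn under the hand.
- bolt_head (a point): Point on the bolt's axis at the underside of its T head, 76 mm above the bench, axes as the bracket's. The head is 21 mm long, 7 mm wide, with a rounded top at 83 mm. It lies up to 60 degrees (1.05 rad) to either side of the bracket's x axis, different every time; that angle is not in this reading: it must be seen or felt.
- bracket_axis (a point): Point on the bolt's axis, 34 mm above the bench: recess floor of the steel spring seat, a dish of 52 mm diameter with a recess 44 mm wide and 3 mm deep, carried by a coil spring round the bolt. The seat gives way from about 4 N, 0.6 N per mm, and bottoms after 12.5 mm at about 11.5 N.
- spacer: Plain steel spacer sleeve, outside diameter 40 mm, bore 25 mm, 20 mm high, standing on the bench; origin in the centre of its underside, z up. Both ends alike. It alone fits the recess of the spring seat; its underside is at 34 mm when it is home and the spring relaxed.
- washer: Flat steel washer, outside diameter 50 mm, bore 25 mm, 7 mm thick, lying flat on the bench; origin in the centre of its underside, z up. Too wide for the seat's recess. On the spacer its underside is at 54 mm, its top at 61 mm above the bench.
- bushing: Steel bayonet bushing standing on the bench, 36 mm high; origin in the centre of its underside, z up. The lower 16 mm are round (40 mm diameter, bore 25 mm); from 16 to 36 mm it is a hexagon cup, 40 mm across flats (flats face its x axis and every 60 degrees from it), 30 mm wide inside, open at the top.
- bushing_slot (a point): Centre of the cup's floor, 20 mm above the bushing's underside, axes as the bushing's. The floor reaches from 16 to 24 mm: a slot 25 mm long (along x) and 11 mm wide goes right through; a cross groove of that size (along y) is sunk 4 mm into its upper side. The slot drops over the bolt head when within about 10 degrees of parallel and centred.
- bushing_rim (a point): Centre of the bushing's top rim, 36 mm above its underside. Underside heights above the bench: 67 mm floor rides on the bolt head, slot not found; 61 mm on the washer; under 52 mm clear of the head, free to turn either way; 48.5 mm spring seat bottomed; 56 mm turned 90 degrees, let go and locked in the cross groove.
- tappet_0: Bucket tappet, steel cylinder 31 mm in diameter and 25 mm high, origin at its underside; a bystander.
- bolt_1: Head bolt 62 mm long standing on its hexagon head (19 mm), origin at its underside; a bystander.
- feeler: Folded feeler gauge, a flat steel bar 95 mm long (along its y), 16 mm wide, 12 mm high, origin at the middle of its underside; a bystander.
Mind the look-alikes: they are no part of the job. Leave any orange look-alike of the spacer alone.

How it is judged (in metres and radians):
On the way, in this order (a step that is already met when the one before it is completed fails the run):
1. the spacer is on the bolt, home in the spring seat (z of spacer in the frame of bracket between 0.026 and 0.0355 m and horizontal distance between spacer and bracket_axis below 0.0035 m and angle between spacer's own z axis and vertical below 0.12 rad), for 0.2 s.
2. the washer is on the bolt, flat on the spacer (all of step 1 and z of washer in the frame of bracket between 0.0465 and 0.0555 m and horizontal distance between washer and bracket_axis below 0.0035 m and angle between washer's own z axis and vertical below 0.12 rad), for 0.2 s.
At the end, for the whole second after the job is handed in: Spacer, washer, bushing on the bolt in this order, upright, within 3.5 mm of its axis; undersides at 29, 49 (within 2.5 mm) and 56 mm (54.5 to 57.5): the spring is held compressed by the bushing, which bears on the locked bolt head with over 2 N, at rest and let go (z of spacer in the frame of bracket between 0.0265 and 0.0315 m and horizontal distance between each of spacer, washer, bushing and bracket_axis below 0.0035 m and angle between each of spacer, washer, bushing's own z axis and vertical below 0.12 rad and z of washer in the frame of bracket between 0.0465 and 0.0515 m and z of bushing in the frame of bracket between 0.0545 and 0.0575 m and contact force between bushing and the arm below 0.1 N and contact force between bushing and bracket above 2 N and linear speed of bushing below 0.01 m/s); the robot touches nothing.
It fails at once if the bushing is pressed on the bolt's head or shank with more than 40 N (contact force between bushing and bracket above 40 N).
It fails at once if the stack is pressed down on the spring seat or bolt with more than 40 N (contact force between any of spacer, washer and bracket above 40 N).
It fails at once if a bystander (tappet, loose bolt or feeler gauge) is moved more than 20 mm (distance of any of tappet_0, bolt_1, feeler from where it was at the start of the episode above 0.02 m).
It also fails if it takes over 72 s, if anything falls off the work surface, if the arm or the gripper's body presses on something with over 40 N, if the wrist force passes 120 N, or if a joint passes its speed limit or range.

### The arm

A 6-joint arm with a two-finger parallel gripper is mounted at the origin on a cart in front of the work surface, level with it; the furniture and walls round the work are solid. World frame = base frame: x ahead of the robot, y to its left, z up, the work surface at z = 0. Lengths are in mm, angles in rad, forces in N, time in s.
With the tool pointing down it reaches from about 275 to 750 mm from the base axis. Payload 10.2 kg.
Tool frame: the origin (TCP) lies midway between the tips of the shut fingers; the grasp point (between the pads) lies 19 mm behind it; z points along the fingers, y is the line along which they close (so a half turn about z gives the same grasp; the last joint's range is limited). The gripper opens to 85 mm and grips with 20 to 120 N. Pads are 22 mm wide; open, the fingers measure 114 mm over their backs; the gripper's body (76 mm by 85 mm) begins 54 mm behind the grasp point. The pads swing forward as they close: fully open they stand 13 mm farther back than shut.
Start: joints at [0.965, 0.313, 1.498, -0, 1.331, -0.223], TCP at [196.111, 487.003, 231.294] pointing down, gripper open.
Joint ranges: [-2.94, 2.94], [-0.97, 2.17], [0.19, 2.56], [-1.23, 4.37], [0.02, 3.11], [-2.88, 2.88]. Speed limits (rad/s): [2.39, 2.39, 3.01, 3.14, 3.14, 3.14].

### API

Orientations are given as a unit quaternion [w, x, y, z].
In Python, from rig import sense, capture, finish_job, find_in, place_of gives the robot as it stands. The module is installed in compiled form; this text tells all that it offers.
- The arm moves only by the shell command python3 -m jog 'ROWS' [FORCE]. ROWS is JSON, a list of rows, each an object of numbers: "tx", "ty", "tz": the shift along the tool's x, y, z in mm; "ax", "ay", "az": the turn, a rotation vector about the tool's x, y, z in rad; "jaw": the closure, from -1 (fully open) to 1 (shut), so that 0 is half open. In form: [{"tx": .., "ty": .., "tz": .., "ax": .., "ay": .., "az": .., "jaw": ..}, ...]. A call has 1 to 5 rows; each row shifts and turns the commanded pose from where the row before left it, along the tool's axes as they then stand; what a row does not reach is not made up. A row lasts 1/8 s, in which the tool goes at most 62.5 mm and 10.7 degrees, less where a joint would pass 70% of its speed; a pose out of reach is approached as far as the arm can. A call with a gripper value outside its range is refused whole. The fingers move at their own pace and stop on an object; FORCE is the grip in N (left out, the last holds). Time passes only in rows, so rows that do not move let the fingers close. It gives the time, the measured TCP pose, the force, the opening and the grip force at its end, in the units of the state.
- sense(): the state, without advancing time (a new reading comes with each control period).
- capture(name): name is "side" or "top" or "wrist"; returns a dict with "color" (480x640x3 uint8, red, green, blue), "depth" (480x640 float32, mm along the optical axis (not along the pixel's ray), 0 where there is no reading), "fx", "fy", "cx", "cy" (pixels), "camera_from_world" (4x4, takes a point from world to camera coordinates); the wrist camera has in their place "mount" (4x4, takes a point from camera to tool coordinates, whose origin is the TCP and whose axes are the flange's). Camera axes: x right, y up, looking along -z (the intrinsics and any distortion apply to the point x, -y, -z); pixel columns grow to the right and rows downward; lengths in mm; the calibration is good to about 2 mm. A picture is of the moment at which its call begins: read the wrist's pose just before it.
- finish_job(): hands the job in; it is judged then, once.
Trained networks look in the newest picture that a camera, given by its name, has taken for a name from the list of things; names that differ only in an ending like _2 or _b are one class to them, and where a whole thing is asked for, a point or a joint stands for the part that bears it (a point fixed in the world has none). Each returns a list of dicts, best first, with "conf" (0 to 1); they miss things now and then, are a little off and sometimes report something else, mostly with a low value. They report only what shows in the picture. A call takes as long as a camera call. They do not tell look-alikes from the thing itself.
- find_in(query, camera): "centre" ([column, row] in pixels, amid what is visible of it).
- place_of(query, camera): "centre" ([column, row] in pixels: a listed point, or the origin of a listed thing).
The state is a dict: "time_s": time; "joints": joint angles; "dq": joint speeds; "tau": joint torques, N m; "eef_pos": TCP position; "ee_rot": TCP orientation; "force": force on the tool from outside, world axes, zero at the start; "wrist_torque": the same for the moment, N m; "grip_width": opening from 0.0 (shut) to 1.0 (fully open); "grip_force": force on a finger pad.
Only numpy, scipy, OpenCV 4.12 (cv2) and the standard library are available. Lean on these libraries where they do the work, as an engineer would, in place of code of your own. Each camera call takes 0.05 s, during which the arm holds its last target. There are 200 camera calls.

## Working session

There is one attempt and no reset: what is moved stays moved. The work goes in short steps, Python scripts to look and compute and a shell command to move; the robot and the scene stay as the last step left them, time stands still between calls to the robot, and variables do not carry over. Pictures are saved under pics/ and viewed, at most 12 in all, crops included, and the job is handed in when it is done.

```bash
mkdir -p pics
cat > h.py <<'E'
import numpy as np,cv2
from rig import sense,capture,find_in,place_of
from scipy.spatial.transform import Rotation as R
def T_tool(s):
    q=s["ee_rot"];T=np.eye(4);T[:3,:3]=R.from_quat([q[1],q[2],q[3],q[0]]).as_matrix();T[:3,3]=s["eef_pos"];return T
def cam(name):
    s=sense();c=capture(name)
    c["wfc"]=T_tool(s)@np.array(c["mount"]) if name=="wrist" else np.linalg.inv(c["camera_from_world"])
    return c
def ray(c,u,v):
    d=np.array([(u-c["cx"])/c["fx"],-(v-c["cy"])/c["fy"],-1.]);W=c["wfc"];return W[:3,3],W[:3,:3]@d
def atz(c,u,v,z):
    o,d=ray(c,u,v);return o+d*(z-o[2])/d[2]
def cloud(c):
    v,u=np.mgrid[0:480,0:640];D=c["depth"]
    P=np.stack([(u-c["cx"])/c["fx"]*D,-(v-c["cy"])/c["fy"]*D,-D],-1);W=c["wfc"]
    X=P@W[:3,:3].T+W[:3,3];X[D==0]=np.nan;return X
def proj(c,p):
    q=np.linalg.inv(c["wfc"])@np.append(p,1);return c["cx"]-c["fx"]*q[0]/q[2],c["cy"]+c["fy"]*q[1]/q[2]
E
python3 - <<'E'
from h import *
s=sense();print(s)
for n in ["top","side"]:
    c=cam(n);cv2.imwrite(f"pics/{n}.png",c["color"][...,::-1])
    print(n,c["wfc"][:3,3].round(),[k for k in c])
    X=cloud(c)
    for q in ["bracket","bolt_head","spacer","washer","bushing","tappet_0","bolt_1","feeler"]:
        for r in place_of(q,n)[:3]:
            u,v=r["centre"];z=76 if q=="bolt_head" else 0
            print(q,round(r["conf"],2),np.round([u,v]),atz(c,u,v,z).round(),X[int(v),int(u)].round())
E
```

```text
{'time_s': 0.0, 'joints': array([ 9.64592594e-01,  3.13479923e-01,  1.49845026e+00,  6.66270737e-06,
        1.33099764e+00, -2.23376625e-01]), 'dq': array([ 0.00030509, -0.00047744, -0.00097446,  0.00081688, -0.00037887,
       -0.00071072]), 'tau': array([-5.45662006e-04, -4.12284279e+01, -2.59723896e+01, -2.60654242e-04,
        4.42040269e-03, -1.91004017e-05]), 'eef_pos': array([195.9571528 , 486.77788456, 230.71480733]), 'ee_rot': array([-2.71996004e-04,  1.90247558e-01,  9.81735922e-01, -6.09669380e-04]), 'force': array([ 0.31693369, -0.14728259, -0.23514225]), 'wrist_torque': array([-0.02277534, -0.0022511 , -0.01666651]), 'grip_force': 0.0, 'grip_width': 1.001948213307607}
top [ 307.  -75. 1114.] ['color', 'depth', 'fx', 'fy', 'cx', 'cy', 'camera_from_world', 'wfc']
bracket 0.79 [397. 219.] [ 559. -221.    0.] [ 548. -214.   55.]
bracket 0.64 [469. 251.] [ 491. -367.    0.] [ 490. -364.   11.]
bolt_head 0.76 [400. 213.] [ 553. -217.   76.] [ 553. -216.   79.]
spacer 0.84 [169. 297.] [396. 244.   0.] [397. 245.   1.]
washer 0.57 [324. 272.] [449. -69.   0.] [450. -67.  -1.]
b
[... 344 characters left out ...]
['color', 'depth', 'fx', 'fy', 'cx', 'cy', 'camera_from_world', 'wfc']
bracket 0.89 [390. 298.] [ 561. -215.    0.] [ 544. -234.   21.]
bolt_head 0.92 [393. 274.] [ 555. -227.   76.] [ 554. -227.   77.]
spacer 0.59 [322. 313.] [ 412. -183.    0.] [ 406. -192.   10.]
spacer 0.49 [234. 220.] [394. 240.   0.] [386. 220.  15.]
washer 0.5 [309. 276.] [450. -61.   0.] [449. -61.   2.]
bushing 0.85 [346. 344.] [ 406. -285.    0.] [ 392. -304.   26.]
tappet_0 0.75 [346. 342.] [ 410. -278.    0.] [ 392. -303.   33.]
tappet_0 0.67 [353. 254.] [580. -42.   0.] [565. -60.  18.]
bolt_1 0.61 [444. 345.] [ 570. -383.    0.] [ 570. -382.    0.]
feeler 0.58 [413. 352.] [ 507. -366.    0.] [ 503. -369.    6.]
```

```bash
python3 -c "
import cv2
a=cv2.imread('pics/top.png');b=cv2.imread('pics/side.png')
cv2.imwrite('pics/t2.png',cv2.resize(a[160:360,120:520],(800,400),interpolation=2))
cv2.imwrite('pics/s2.png',cv2.resize(b[180:400,200:500],None,fx=2.6,fy=2.6,interpolation=2))"
```

```text
(no output)
```

View pics/t2.png

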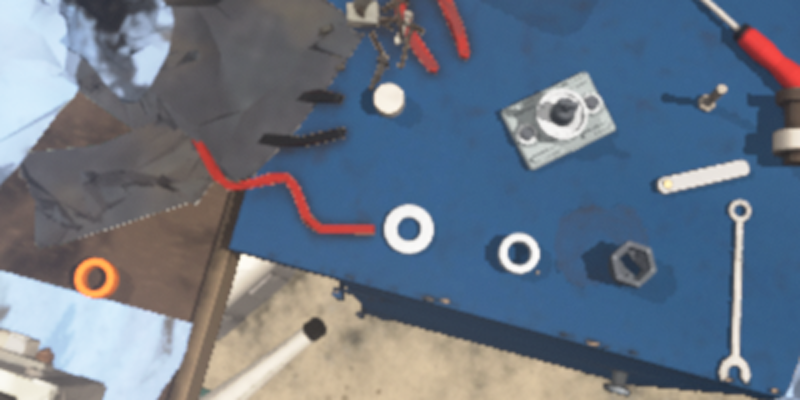

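View pics/s2.png

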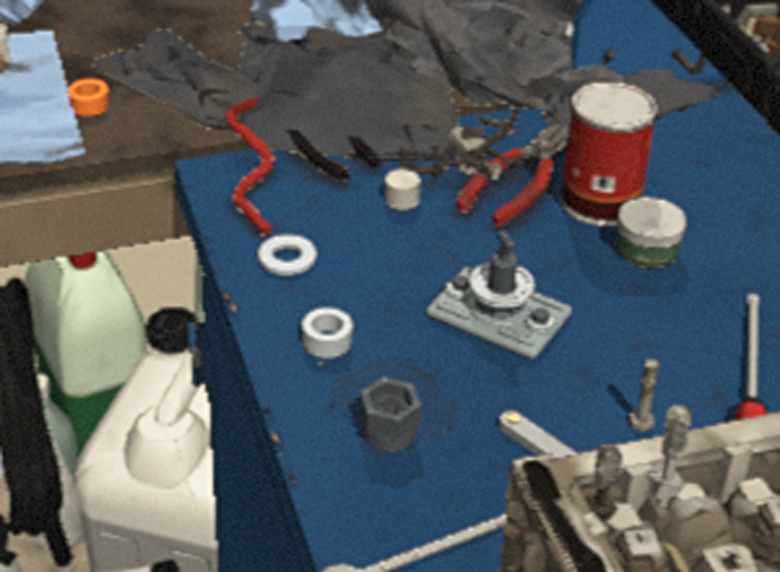

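Top picture, pixels in the full frame: spacer candidates are the orange ring (168,298), which is the look-alike, and the white ring (379,286), which is the real spacer. The washer is the flat white ring (324,274), the bushing the dark hexagon (436,292), and the bolt is at (400,214). The tappet (314,210), loose bolt (476,208) and feeler (472,248) stay clear. Next I go for a closer look from the wrist.

```bash
for i in 1 2; do :; done
python3 -m jog '[{"tx":-42,"ty":-46},{"tx":-42,"ty":-46},{"tx":-42,"ty":-46},{"tx":-42,"ty":-46},{"tx":-42,"ty":-46}]'
python3 -m jog '[{"tx":-42,"ty":-46},{"tx":-42,"ty":-46},{"tx":-42,"ty":-46},{"tx":-42,"ty":-46},{"tx":-42,"ty":-46}]'
python3 -m jog '[{"tx":-34,"ty":-25,"tz":-40},{"tx":0}]'
cat > look.py <<'E'
import sys;from h import *
s=sense();print(s["eef_pos"].round(1),s["joints"].round(2),T_tool(s)[:3,:2].T.round(3).tolist(),s["time_s"])
c=cam("wrist");cv2.imwrite(sys.argv[1],c["color"][...,::-1])
X=cloud(c);np.save("X.npy",X);np.save("C.npy",c["color"]);print(c["wfc"][:3,3].round())
Z={"bolt_head":76,"bushing_slot":20,"bushing_rim":36}
for q in sys.argv[2:]:
    for r in place_of(q,"wrist")[:3]:
        u,v=r["centre"];print(q,round(r["conf"],2),np.round([u,v]),atz(c,u,v,Z.get(q,0)).round(1))
E
python3 look.py pics/w1.png spacer washer bushing bushing_slot bolt_head bracket
```

```text
[196.1 487.  231.3] [ 0.96  0.31  1.5   0.    1.33 -0.22] [[-0.928, 0.374, 0.0], [0.374, 0.928, 0.0]] 0.9
[120. 517. 373.]schema error: expected keys tx, ty, tz, ax, ay, az, jaw
schema error: expected keys tx, ty, tz, ax, ay, az, jaw
schema error: expected keys tx, ty, tz, ax, ay, az, jaw
```

```bash
python3 -m jog '[{"tx":-42,"ty":-46,"tz":0,"ax":0,"ay":0,"az":0,"jaw":-1},{"tx":-42,"ty":-46,"tz":0,"ax":0,"ay":0,"az":0,"jaw":-1},{"tx":-42,"ty":-46,"tz":0,"ax":0,"ay":0,"az":0,"jaw":-1},{"tx":-42,"ty":-46,"tz":0,"ax":0,"ay":0,"az":0,"jaw":-1},{"tx":-42,"ty":-46,"tz":0,"ax":0,"ay":0,"az":0,"jaw":-1}]'
python3 -m jog '[{"tx":-42,"ty":-46,"tz":0,"ax":0,"ay":0,"az":0,"jaw":-1},{"tx":-42,"ty":-46,"tz":0,"ax":0,"ay":0,"az":0,"jaw":-1},{"tx":-42,"ty":-46,"tz":0,"ax":0,"ay":0,"az":0,"jaw":-1},{"tx":-42,"ty":-46,"tz":0,"ax":0,"ay":0,"az":0,"jaw":-1},{"tx":-42,"ty":-46,"tz":0,"ax":0,"ay":0,"az":0,"jaw":-1}]'
python3 -m jog '[{"tx":-30,"ty":-35,"tz":-40,"ax":0,"ay":0,"az":0,"jaw":-1},{"tx":0,"ty":0,"tz":0,"ax":0,"ay":0,"az":0,"jaw":-1},{"tx":0,"ty":0,"tz":0,"ax":0,"ay":0,"az":0,"jaw":-1}]'
python3 look.py pics/w1.png spacer washer bushing bushing_slot bolt_head bracket
```

```text
time_s: 1.88
eef_pos: [305.3, 193.4, 231.5]
ee_rot: [0.001, 0.19, 0.982, 0.0]
force: [0.6, 0.3, -0.5]
grip_width: 1.001
grip_force: 0.0
time_s: 2.5
eef_pos: [414.2, -98.8, 231.5]
ee_rot: [0.0, 0.191, 0.982, -0.0]
force: [0.5, 1.2, 0.6]
grip_width: 0.998
grip_force: 0.0
time_s: 2.88
eef_pos: [428.3, -139.8, 270.7]
ee_rot: [-0.0, 0.19, 0.982, 0.0]
force: [-0.5, 0.3, -0.2]
grip_width: 1.0
grip_force: 0.0
[ 428.3 -139.8  270.7] [-0.58  0.12  1.64  0.    1.39 -1.76] [[-0.928, 0.374, 0.001], [0.374, 0.928, 0.0]] 2.875
[ 352. -110.  413.]
spacer 0.56 [285. 204.] [ 417.4 -181.9    0. ]
washer 0.6 [375. 191.] [443.3 -74.4   0. ]
bushing 0.59 [203. 226.] [ 404.7 -288.5    0. ]
bushing_slot 0.65 [194. 233.] [ 405.6 -293.6   20. ]
bolt_head 0.91 [293. 342.] [ 555.5 -224.7   76. ]
bracket 0.86 [300. 307.] [ 554.9 -220.8    0. ]
```

View pics/w1.png

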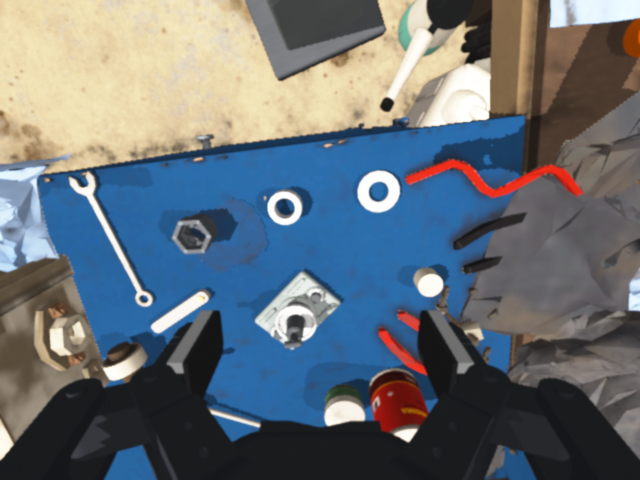

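```bash
cat > seg.py <<'E'
from h import *
import sys
X=np.load("X.npy")
def seg(name,x,y,z0,z1,r=35):
    m=(X[...,2]>z0)&(X[...,2]<z1)&(np.hypot(X[...,0]-x,X[...,1]-y)<r)
    n=m.sum()
    if n<10: print(name,n);return
    pts=X[m][:,:2].astype(np.float32);(cx,cy),rad=cv2.minEnclosingCircle(pts)
    vv,uu=np.nonzero(m)
    print(name,n,"circ",round(cx,1),round(cy,1),"r",round(rad,1),"mean",pts.mean(0).round(1),"z",np.median(X[m][:,2]).round(1),"px",uu.mean().round(),vv.mean().round())
    return pts
E
python3 - <<'E'
from seg import *
c=capture("wrist");print(c.keys(),c["fx"],c["cx"],c["cy"]);print(c["mount"])
seg("spacer",415,-184,15,26);seg("washer",446,-72,4,11);seg("bush",405,-288,31,42);seg("bolt",555,-222,72,90,20);seg("seat",555,-222,30,41,30);seg("bench",480,-100,-10,10,10)
E
```

```text
dict_keys(['color', 'depth', 'fx', 'fy', 'cx', 'cy', 'mount']) 342.4994435000498 319.85692960148907 243.72191130724784
[[-9.18306623e-05  9.47604387e-01  3.19446266e-01  8.21211089e+01]
 [ 9.99999966e-01  1.65281765e-04 -2.02823053e-04 -7.27924115e-01]
 [-2.44994657e-04  3.19446237e-01 -9.47604370e-01 -1.41796565e+02]
 [ 0.00000000e+00  0.00000000e+00  0.00000000e+00  1.00000000e+00]]
spacer 549 circ 417.7 -181.3 r 19.9 mean [ 417.1 -181.1] z 18.8 px 284.0 207.0
washer 996 circ 444.4 -66.6 r 29.7 mean [442.9 -71.6] z 6.0 px 378.0 191.0
bush 545 circ 406.1 -292.1 r 22.9 mean [ 405.5 -291.7] z 34.9 px 191.0 236.0
bolt 143 circ 555.5 -225.1 r 10.2 mean [ 554.4 -224.6] z 80.1 px 293.0 343.0
seat 840 circ 555.5 -225.5 r 26.2 mean [ 551.1 -222.8] z 33.7 px 296.0 319.0
bench 194 circ 480.0 -100.0 r 10.0 mean [479.9 -99.9] z -2.0 px 365.0 225.0
```

```bash
python3 -m jog '[{"tx":-3,"ty":-21,"tz":55,"ax":0,"ay":0,"az":0,"jaw":-1},{"tx":-2.4,"ty":-21.3,"tz":55,"ax":0,"ay":0,"az":0,"jaw":-1},{"tx":0,"ty":0,"tz":60,"ax":0,"ay":0,"az":0,"jaw":-1},{"tx":0,"ty":0,"tz":0,"ax":0,"ay":0,"az":0,"jaw":-1}]'
python3 look.py pics/w2.png spacer
python3 - <<'E'
from seg import *
seg("spacer",417,-182,14,26,28)
E
```

```text
time_s: 3.78
eef_pos: [416.1, -180.2, 98.8]
ee_rot: [-0.003, 0.19, 0.982, 0.002]
force: [2.0, -0.6, 1.8]
grip_width: 1.001
grip_force: 0.0
[ 416.1 -180.2   98.8] [-0.67  0.32  1.87  0.    0.96 -1.86] [[-0.927, 0.374, 0.008], [0.374, 0.928, 0.002]] 3.775
[ 341. -151.  241.]
spacer 0.73 [319. 248.] [ 417.5 -181.8    0. ]
spacer 1579 circ 417.8 -181.2 r 20.0 mean [ 417.  -181.1] z 18.9 px 320.0 256.0
```

View pics/w2.png

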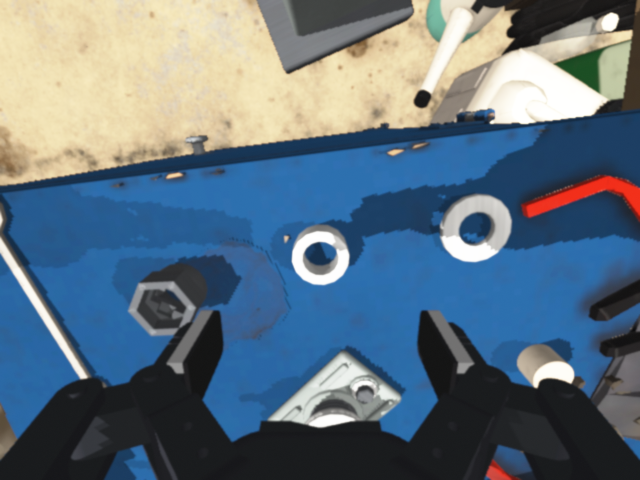

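The crop shows the grey steel sleeve, tall rather than flat, at (320,256) midway between the fingers. It isn't orange, so this is the spacer.

```bash
python3 -m jog '[{"tx":0,"ty":0,"tz":50,"ax":0,"ay":0,"az":0,"jaw":-1},{"tx":0,"ty":0,"tz":40,"ax":0,"ay":0,"az":0,"jaw":-1},{"tx":0,"ty":0,"tz":5,"ax":0,"ay":0,"az":0,"jaw":-1},{"tx":0,"ty":0,"tz":0,"ax":0,"ay":0,"az":0,"jaw":0.6},{"tx":0,"ty":0,"tz":0,"ax":0,"ay":0,"az":0,"jaw":0.6}]' 40
python3 -m jog '[{"tx":0,"ty":0,"tz":0,"ax":0,"ay":0,"az":0,"jaw":0.6},{"tx":0,"ty":0,"tz":0,"ax":0,"ay":0,"az":0,"jaw":0.6},{"tx":0,"ty":0,"tz":0,"ax":0,"ay":0,"az":0,"jaw":0.6}]'
```

```text
time_s: 4.5
eef_pos: [419.0, -182.3, 8.2]
ee_rot: [0.002, 0.19, 0.982, -0.001]
force: [0.4, -0.5, -0.1]
grip_width: 0.606
grip_force: 0.0
time_s: 4.88
eef_pos: [418.6, -182.1, 8.0]
ee_rot: [0.001, 0.19, 0.982, -0.001]
force: [-3.1, 1.1, 12.8]
grip_width: 0.438
grip_force: 39.0
```

```bash
python3 -m jog '[{"tx":0,"ty":0,"tz":-50,"ax":0,"ay":0,"az":0,"jaw":0.6},{"tx":-25,"ty":2,"tz":-50,"ax":0,"ay":0,"az":0,"jaw":0.6},{"tx":-55,"ty":4,"tz":-17,"ax":0,"ay":0,"az":0,"jaw":0.6},{"tx":-50,"ty":4,"tz":0,"ax":0,"ay":0,"az":0,"jaw":0.6},{"tx":-10,"ty":1,"tz":0,"ax":0,"ay":0,"az":0,"jaw":0.6}]'
python3 -m jog '[{"tx":0,"ty":0,"tz":0,"ax":0,"ay":0,"az":0,"jaw":0.6},{"tx":0,"ty":0,"tz":0,"ax":0,"ay":0,"az":0,"jaw":0.6}]'
python3 look.py pics/w3.png bolt_head spacer
```

```text
time_s: 5.5
eef_pos: [553.6, -224.0, 123.6]
ee_rot: [0.001, 0.19, 0.982, -0.0]
force: [-0.9, -0.2, -1.1]
grip_width: 0.442
grip_force: 42.1
time_s: 5.75
eef_pos: [550.9, -223.3, 123.5]
ee_rot: [-0.0, 0.19, 0.982, 0.0]
force: [-0.5, 0.4, -2.0]
grip_width: 0.439
grip_force: 42.1
[ 550.9 -223.3  123.5] [-0.58  0.56  1.42 -0.    1.16 -1.77] [[-0.928, 0.374, 0.001], [0.374, 0.928, 0.0]] 5.75
[ 475. -193.  265.]
bolt_head 0.72 [134.  80.] [ 418.2 -271.2   76. ]
bolt_head 0.68 [322. 282.] [ 556.6 -225.1   76. ]
spacer 0.86 [320. 301.] [ 606.1 -246.3    0. ]
```

View pics/w3.png

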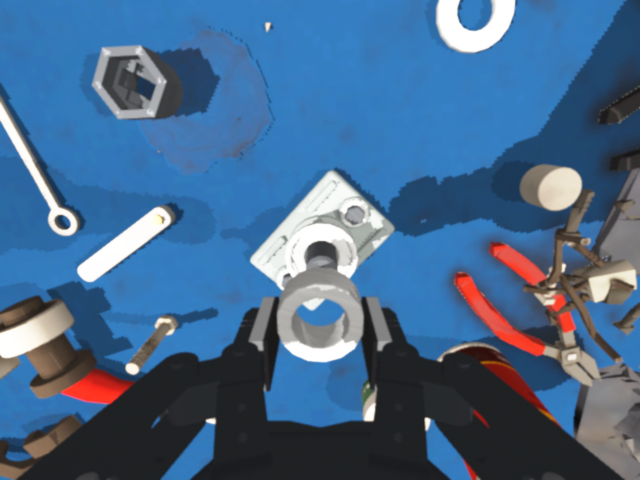

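The spacer is held level between the pads (320,320), and the bolt's T head is just behind it at (322,262). Next I work out the offset from the depth.

```bash
cat > rel.py <<'E'
from seg import *
s=sense();T=T_tool(s);p=T[:3,3]
def rel(x,y): d=np.array([x,y,0])-[p[0],p[1],0];return (T[:3,:2].T@d).round(1)
E
python3 - <<'E'
from rel import *
C=np.load("C.npy")
for lo,hi in [(105,145)]:
    h=np.histogram(X[...,2][(np.hypot(X[...,0]-p[0],X[...,1]-p[1])<30)],np.arange(60,150,4));print(*zip(h[1].astype(int),h[0]))
for a,b in [(126,145),(110,145)]:
    pts=seg("held",p[0],p[1],a,b,24); (cx,cy),r=cv2.minEnclosingCircle(pts);print(rel(cx,cy))
pts=seg("seat",556,-225,28,41,30);(cx,cy),r=cv2.minEnclosingCircle(pts);print(rel(cx,cy))
pts=seg("shank",556,-225,45,66,20);pts=seg("head",556,-225,68,90,20)
# head direction
if pts is not None:
    (c,sz,a)=cv2.minAreaRect(pts);print(c,sz,a,rel(*c))
E
```

```text
(np.int64(60), np.int64(230)) (np.int64(64), np.int64(0)) (np.int64(68), np.int64(0)) (np.int64(72), np.int64(0)) (np.int64(76), np.int64(0)) (np.int64(80), np.int64(0)) (np.int64(84), np.int64(0)) (np.int64(88), np.int64(0)) (np.int64(92), np.int64(0)) (np.int64(96), np.int64(0)) (np.int64(100), np.int64(0)) (np.int64(104), np.int64(0)) (np.int64(108), np.int64(0)) (np.int64(112), np.int64(39)) (np.int64(116), np.int64(440)) (np.int64(120), np.int64(514)) (np.int64(124), np.int64(594)) (np.int64(128), np.int64(763)) (np.int64(132), np.int64(3718)) (np.int64(136), np.int64(323)) (np.int64(140), np.int64(341)) (np.int64(144), np.int64(398))
held 4972 circ 550.1 -223.0 r 23.4 mean [ 548.1 -222.7] z 134.1 px 320.0 319.0
[1.3 0. ]
held 6252 circ 550.1 -223.0 r 23.4 mean [ 547.8 -222.7] z 133.7 px 320.0 315.0
[1.3 0. ]
seat 2279 circ 556.0 -225.4 r 25.8 mean [ 548.8 -222.5] z 33.7 px 321.0 246.0
[-5.1 -0. ]
shank 518 circ 554.2 -224.5 r 10.6 mean [ 549.6 -222.7] z 59.6 px 321.0 259.0
head 0
```

Run:
```python
from rel import *
from scipy.optimize import least_squares
m=(X[...,2]>131.5)&(X[...,2]<136)&(np.hypot(X[...,0]-p[0],X[...,1]-p[1])<24)
n,l,st,ce=cv2.connectedComponentsWithStats(m.astype(np.uint8));k=1+st[1:,4].argmax();m=l==k
print(st[k])
q=(X[m]-p)@T[:3,:3]
for lo,hi in [(-21,21)]:
    print(q.min(0).round(1),q.max(0).round(1),np.percentile(q,[1,50,99],axis=0).round(1).tolist())
# inner hole: fill
cs,h=cv2.findContours(m.astype(np.uint8),cv2.RETR_CCOMP,cv2.CHAIN_APPROX_NONE)
for c,hh in zip(cs,h[0]):
    if len(c)>40:
        P=X[c[:,0,1],c[:,0,0]];P=P[~np.isnan(P[:,0])] 
        d=(P-p)@T[:3,:3];d=d[np.hypot(d[:,0],d[:,1])<24]
        f=least_squares(lambda a:np.hypot(d[:,0]-a[0],d[:,1]-a[1])-a[2],[0,0,15],loss="soft_l1");print(hh[3],len(c),f.x.round(2),np.abs(f.fun).mean().round(2))
```

```text
[ 273  280   99   81 3685]
[-18.4 -21.1 -12.4] [21.7 21.2 -7.9] [[-16.8, -19.6, -12.1], [3.8, -0.6, -10.6], [20.7, 18.3, -8.0]]
-1 343 [ 1.62 -0.7  19.66] 0.75
0 152 [ 1.57 -0.77 12.55] 0.21
```

```bash
python3 -m jog '[{"tx":-6.7,"ty":0.7,"tz":0,"ax":0,"ay":0,"az":0,"jaw":0.6},{"tx":0,"ty":0,"tz":15,"ax":0,"ay":0,"az":0,"jaw":0.6},{"tx":0,"ty":0,"tz":20,"ax":0,"ay":0,"az":0,"jaw":0.6},{"tx":0,"ty":0,"tz":10,"ax":0,"ay":0,"az":0,"jaw":0.6},{"tx":0,"ty":0,"tz":0,"ax":0,"ay":0,"az":0,"jaw":0.6}]'
python3 -m jog '[{"tx":0,"ty":0,"tz":4,"ax":0,"ay":0,"az":0,"jaw":0.6},{"tx":0,"ty":0,"tz":4,"ax":0,"ay":0,"az":0,"jaw":0.6},{"tx":0,"ty":0,"tz":3,"ax":0,"ay":0,"az":0,"jaw":0.6}]'
```

```text
time_s: 6.52
eef_pos: [557.9, -225.2, 77.3]
ee_rot: [-0.001, 0.19, 0.982, 0.0]
force: [-0.1, 0.6, -0.7]
grip_width: 0.442
grip_force: 42.1
time_s: 6.9
eef_pos: [558.3, -225.5, 67.2]
ee_rot: [0.0, 0.19, 0.982, -0.0]
force: [0.2, -1.0, -2.0]
grip_width: 0.436
grip_force: 42.1
```

```bash
python3 -m jog '[{"tx":0,"ty":0,"tz":5,"ax":0,"ay":0,"az":0,"jaw":0.6},{"tx":0,"ty":0,"tz":5,"ax":0,"ay":0,"az":0,"jaw":0.6},{"tx":0,"ty":0,"tz":5,"ax":0,"ay":0,"az":0,"jaw":0.6},{"tx":0,"ty":0,"tz":3,"ax":0,"ay":0,"az":0,"jaw":0.6}]'
python3 -m jog '[{"tx":0,"ty":0,"tz":3,"ax":0,"ay":0,"az":0,"jaw":0.6},{"tx":0,"ty":0,"tz":2,"ax":0,"ay":0,"az":0,"jaw":0.6},{"tx":0,"ty":0,"tz":2,"ax":0,"ay":0,"az":0,"jaw":0.6}]'
```

```text
time_s: 7.4
eef_pos: [558.2, -225.4, 48.9]
ee_rot: [-0.0, 0.19, 0.982, 0.0]
force: [0.2, 0.9, -1.2]
grip_width: 0.444
grip_force: 42.1
time_s: 7.78
eef_pos: [558.3, -225.5, 42.2]
ee_rot: [0.0, 0.19, 0.982, -0.0]
force: [-0.2, -0.4, -1.7]
grip_width: 0.441
grip_force: 42.1
```

```bash
python3 -m jog '[{"tx":0,"ty":0,"tz":1.5,"ax":0,"ay":0,"az":0,"jaw":0.6},{"tx":0,"ty":0,"tz":1.5,"ax":0,"ay":0,"az":0,"jaw":0.6},{"tx":0,"ty":0,"tz":0,"ax":0,"ay":0,"az":0,"jaw":0.6}]'
```

```text
time_s: 8.15
eef_pos: [558.4, -225.5, 39.5]
ee_rot: [0.0, 0.19, 0.982, -0.0]
force: [-1.5, 0.4, 3.8]
grip_width: 0.44
grip_force: 42.5
```

```bash
python3 -m jog '[{"tx":0,"ty":0,"tz":0,"ax":0,"ay":0,"az":0,"jaw":-1},{"tx":0,"ty":0,"tz":0,"ax":0,"ay":0,"az":0,"jaw":-1},{"tx":0,"ty":0,"tz":-25,"ax":0,"ay":0,"az":0,"jaw":-1},{"tx":0,"ty":0,"tz":-55,"ax":0,"ay":0,"az":0,"jaw":-1},{"tx":40,"ty":25,"tz":-10,"ax":0,"ay":0,"az":0,"jaw":-1}]'
python3 -m jog '[{"tx":50,"ty":31,"tz":0,"ax":0,"ay":0,"az":0,"jaw":-1},{"tx":50,"ty":31,"tz":0,"ax":0,"ay":0,"az":0,"jaw":-1},{"tx":22.3,"ty":13.2,"tz":30,"ax":0,"ay":0,"az":0,"jaw":-1},{"tx":0,"ty":0,"tz":0,"ax":0,"ay":0,"az":0,"jaw":-1},{"tx":0,"ty":0,"tz":0,"ax":0,"ay":0,"az":0,"jaw":-1}]'
python3 look.py pics/w4.png washer spacer
cat > ring.py <<'E'
from rel import *
from scipy.optimize import least_squares
def ring(x,y,z0,z1,r,filt=None):
    m=(X[...,2]>z0)&(X[...,2]<z1)&(np.hypot(X[...,0]-x,X[...,1]-y)<r)
    if filt is not None: m&=filt
    n,l,st,ce=cv2.connectedComponentsWithStats(m.astype(np.uint8));m=l==1+st[1:,4].argmax()
    print("z",np.median(X[m][:,2]).round(1))
    cs,h=cv2.findContours(m.astype(np.uint8),cv2.RETR_CCOMP,cv2.CHAIN_APPROX_NONE)
    for c,hh in zip(cs,h[0]):
        if len(c)>40:
            d=X[c[:,0,1],c[:,0,0]];d=d[~np.isnan(d[:,0])]
            f=least_squares(lambda a:np.hypot(d[:,0]-a[0],d[:,1]-a[1])-a[2],[x,y,15],loss="soft_l1")
            print("hole" if hh[3]>=0 else "outer",f.x.round(1),np.abs(f.fun).mean().round(2),"tool",rel(*f.x[:2]))
E
python3 - <<'E'
from ring import *
C=np.load("C.npy").astype(int)
ring(444,-72,-5,12,32,(C[...,0]-C[...,2]>-40))
E
```

```text
time_s: 8.78
eef_pos: [532.4, -189.3, 132.6]
ee_rot: [0.004, 0.191, 0.982, -0.001]
force: [0.2, 0.9, 0.2]
grip_width: 0.997
grip_force: 0.0
time_s: 9.4
eef_pos: [446.3, -72.8, 100.1]
ee_rot: [0.001, 0.19, 0.982, -0.0]
force: [-0.8, -0.4, 0.2]
grip_width: 1.002
grip_force: 0.0
[446.3 -72.8 100.1] [-0.42  0.32  1.88 -0.    0.95 -1.61] [[-0.927, 0.374, -0.002], [0.374, 0.927, -0.0]] 9.4
[370. -43. 242.]
washer 0.9 [321. 239.] [442.7 -71.2   0. ]
z 6.0
outer [445.2 -71.5  25.6] 0.69 tool [1.3 0.8]
hole [444.6 -71.6  12.1] 0.56 tool [1.9 0.6]
```

View pics/w4.png

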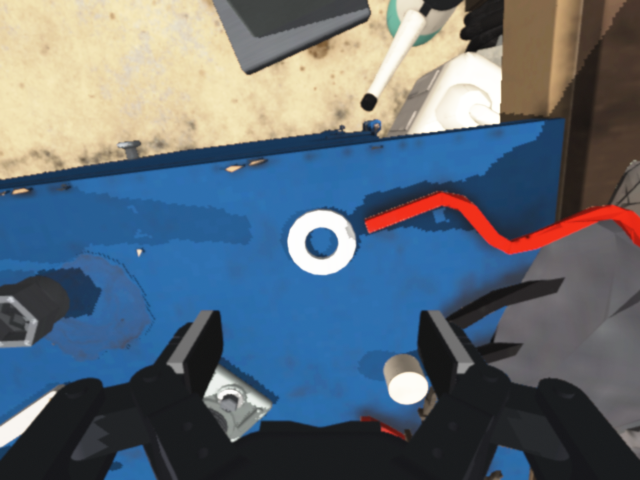

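```bash
python3 -m jog '[{"tx":1.6,"ty":1.2,"tz":40,"ax":0,"ay":0,"az":0,"jaw":-1},{"tx":0,"ty":0,"tz":20,"ax":0,"ay":0,"az":0.18,"jaw":-1},{"tx":0,"ty":0,"tz":20,"ax":0,"ay":0,"az":0.18,"jaw":-1},{"tx":0,"ty":0,"tz":18,"ax":0,"ay":0,"az":0,"jaw":-0.6},{"tx":0,"ty":0,"tz":0,"ax":0,"ay":0,"az":0,"jaw":-0.3}]' 40
python3 -m jog '[{"tx":0,"ty":0,"tz":0,"ax":0,"ay":0,"az":0,"jaw":-0.3}]'
```

```text
time_s: 10.18
eef_pos: [444.0, -70.5, 0.7]
ee_rot: [-0.001, 0.363, 0.932, 0.0]
force: [-0.5, -0.4, -0.3]
grip_width: 0.649
grip_force: 0.0
time_s: 10.3
eef_pos: [444.8, -70.6, 2.0]
ee_rot: [0.001, 0.363, 0.932, -0.0]
force: [-0.6, 0.3, 0.2]
grip_width: 0.646
grip_force: 0.0
```

```bash
python3 -m jog '[{"tx":0,"ty":0,"tz":1.5,"ax":0,"ay":0,"az":0,"jaw":0.4},{"tx":0,"ty":0,"tz":0,"ax":0,"ay":0,"az":0,"jaw":0.4},{"tx":0,"ty":0,"tz":0,"ax":0,"ay":0,"az":0,"jaw":0.4},{"tx":0,"ty":0,"tz":0,"ax":0,"ay":0,"az":0,"jaw":0.4}]' 50
python3 -m jog '[{"tx":0,"ty":0,"tz":-50,"ax":0,"ay":0,"az":0,"jaw":0.4},{"tx":0,"ty":0,"tz":-60,"ax":0,"ay":0,"az":0,"jaw":0.4},{"tx":0,"ty":0,"tz":-10,"ax":0,"ay":0,"az":0,"jaw":0.4},{"tx":0,"ty":0,"tz":0,"ax":0,"ay":0,"az":0,"jaw":0.4}]'
python3 -c "
from h import *
s=sense();T=T_tool(s);print(T[:3,:2].T.round(3).tolist(),s['joints'].round(2));print(T[:3,:3].T@(np.array([551,-222.8,0])-[*s['eef_pos'][:2],0]))"
```

```text
time_s: 10.8
eef_pos: [445.0, -70.6, 2.1]
ee_rot: [0.001, 0.363, 0.932, -0.0]
force: [-7.6, 1.4, 25.8]
grip_width: 0.541
grip_force: 47.0
time_s: 11.3
eef_pos: [444.2, -70.2, 120.1]
ee_rot: [0.001, 0.363, 0.932, -0.0]
force: [-0.1, 0.2, -0.8]
grip_width: 0.532
grip_force: 51.1
[[-0.737, 0.676, -0.001], [0.676, 0.737, 0.0]] [-0.42  0.28  1.86 -0.    1.   -1.25]
[-181.8713861   -40.19941967    0.18883988]
```

```bash
python3 -m jog '[{"tx":-50,"ty":-11,"tz":0,"ax":0,"ay":0,"az":0,"jaw":0.4},{"tx":-55,"ty":-12,"tz":0,"ax":0,"ay":0,"az":0,"jaw":0.4},{"tx":-50,"ty":-11,"tz":0,"ax":0,"ay":0,"az":0,"jaw":0.4},{"tx":-27,"ty":-6,"tz":0,"ax":0,"ay":0,"az":0,"jaw":0.4},{"tx":0,"ty":0,"tz":0,"ax":0,"ay":0,"az":0,"jaw":0.4}]'
python3 -m jog '[{"tx":0,"ty":0,"tz":0,"ax":0,"ay":0,"az":0,"jaw":0.4},{"tx":0,"ty":0,"tz":0,"ax":0,"ay":0,"az":0,"jaw":0.4}]'
python3 look.py pics/w5.png spacer
python3 - <<'E'
from ring import *
h=np.histogram(X[...,2][(np.hypot(X[...,0]-p[0],X[...,1]-p[1])<24)],np.arange(100,150,2));print(*zip(h[1].astype(int).tolist(),h[0].tolist()))
zt=h[1][h[0].argmax()]+1
print("held");ring(p[0],p[1],zt-3,zt+3,27)
print("spacer");ring(556,-225.3,47,58,24)
seg("shank",556,-225.3,58,65,16);seg("head",556,-225.3,72,90,16)
E
```

```text
time_s: 11.92
eef_pos: [550.8, -223.7, 117.2]
ee_rot: [-0.002, 0.364, 0.932, 0.0]
force: [0.0, -0.2, -0.6]
grip_width: 0.534
grip_force: 51.2
time_s: 12.18
eef_pos: [550.7, -221.8, 119.5]
ee_rot: [-0.0, 0.363, 0.932, 0.0]
force: [1.0, 0.1, -1.0]
grip_width: 0.532
grip_force: 51.2
[ 550.7 -221.8  119.5] [-0.58  0.57  1.42  0.    1.15 -1.41] [[-0.737, 0.676, 0.001], [0.676, 0.737, -0.0]] 12.175
[ 490. -167.  261.]
spacer 0.92 [323. 259.] [ 565.7 -233.4    0. ]
(100, 0) (102, 0) (104, 0) (106, 0) (108, 0) (110, 0) (112, 0) (114, 0) (116, 40) (118, 124) (120, 478) (122, 4845) (124, 170) (126, 37) (128, 45) (130, 47) (132, 40) (134, 54) (136, 49) (138, 53) (140, 55) (142, 60) (144, 57) (146, 62)
held
z 122.9
outer [ 549.7 -221.9   24.2] 0.44 tool [ 1.1 -0.7]
hole [ 549.7 -222.    12.6] 0.2 tool [ 1.  -0.7]
spacer
z 52.8
outer [ 556.1 -225.2   17.7] 3.16 tool [-5.9  1.2]
shank 74 circ 551.6 -219.9 r 7.7 mean [ 549.8 -218.6] z 59.7 px 324.0 261.0
head 99 circ 555.7 -230.0 r 5.8 mean [ 555.6 -230.5] z 81.9 px 316.0 294.0
```

View pics/w5.png

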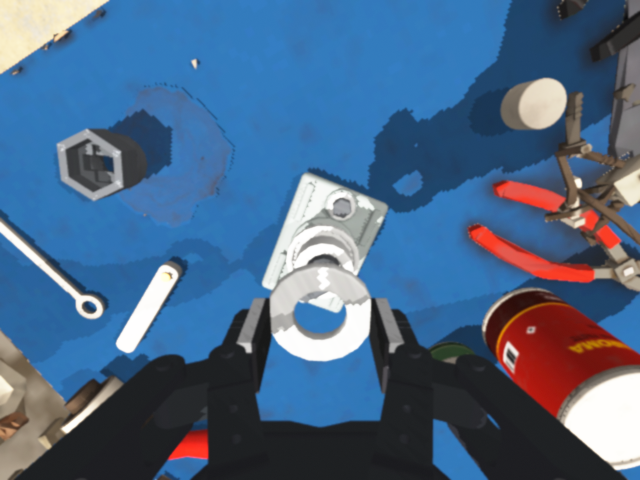

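The washer is held level (320,315), and the spacer sits in the seat with its top at about 54 mm. Next I thread the washer.

```bash
python3 -m jog '[{"tx":-7.2,"ty":1.8,"tz":0,"ax":0,"ay":0,"az":0,"jaw":0.4},{"tx":0,"ty":0,"tz":10,"ax":0,"ay":0,"az":0,"jaw":0.4},{"tx":0,"ty":0,"tz":20,"ax":0,"ay":0,"az":0,"jaw":0.4},{"tx":0,"ty":0,"tz":15,"ax":0,"ay":0,"az":0,"jaw":0.4},{"tx":0,"ty":0,"tz":5,"ax":0,"ay":0,"az":0,"jaw":0.4}]'
python3 -m jog '[{"tx":0,"ty":0,"tz":2,"ax":0,"ay":0,"az":0,"jaw":0.4},{"tx":0,"ty":0,"tz":2,"ax":0,"ay":0,"az":0,"jaw":0.4},{"tx":0,"ty":0,"tz":2,"ax":0,"ay":0,"az":0,"jaw":0.4},{"tx":0,"ty":0,"tz":2,"ax":0,"ay":0,"az":0,"jaw":0.4}]'
```

```text
time_s: 12.9
eef_pos: [557.2, -226.0, 68.5]
ee_rot: [-0.001, 0.363, 0.932, 0.0]
force: [-0.0, -0.4, -0.3]
grip_width: 0.533
grip_force: 51.2
time_s: 13.4
eef_pos: [557.8, -226.3, 61.9]
ee_rot: [0.0, 0.363, 0.932, -0.0]
force: [-0.9, -0.2, -0.5]
grip_width: 0.533
grip_force: 51.2
```

```bash
python3 -m jog '[{"tx":0.5,"ty":0.3,"tz":2,"ax":0,"ay":0,"az":0,"jaw":0.4},{"tx":0,"ty":0,"tz":2,"ax":0,"ay":0,"az":0,"jaw":0.4},{"tx":0,"ty":0,"tz":2,"ax":0,"ay":0,"az":0,"jaw":0.4},{"tx":0,"ty":0,"tz":1.5,"ax":0,"ay":0,"az":0,"jaw":0.4},{"tx":0,"ty":0,"tz":0,"ax":0,"ay":0,"az":0,"jaw":0.4}]'
```

```text
time_s: 14.02
eef_pos: [557.6, -225.7, 54.5]
ee_rot: [0.0, 0.363, 0.932, -0.0]
force: [-0.9, 0.4, 3.4]
grip_width: 0.532
grip_force: 51.8
```

```bash
python3 -m jog '[{"tx":0,"ty":0,"tz":0,"ax":0,"ay":0,"az":0,"jaw":-1},{"tx":0,"ty":0,"tz":0,"ax":0,"ay":0,"az":0,"jaw":-1},{"tx":0,"ty":0,"tz":-25,"ax":0,"ay":0,"az":0,"jaw":-1},{"tx":0,"ty":0,"tz":-45,"ax":0,"ay":0,"az":0,"jaw":-1},{"tx":0,"ty":0,"tz":0,"ax":0,"ay":0,"az":0,"jaw":-1}]'
python3 -m jog '[{"tx":0,"ty":0,"tz":0,"ax":0,"ay":0,"az":0,"jaw":-1}]'
python3 look.py pics/w6.png bolt_head washer bushing_slot
python3 - <<'E'
from ring import *
print("washer");ring(556.2,-225.4,56,63,30)
seg("shank",556.2,-225.3,58,65,14);P=seg("head",556.2,-225.3,77,90,14)
(c,sz,a)=cv2.minAreaRect(P);q=P-P.mean(0);w,V=np.linalg.eigh(q.T@q);print(c,sz,a,w,np.degrees(np.arctan2(V[1,1],V[0,1])),rel(*c))
seg("bush",405.8,-291.9,30,42,26)
I=cv2.imread("pics/w6.png");cv2.imwrite("pics/w6c.png",cv2.resize(I[190:320,240:400],None,fx=4,fy=4,interpolation=2))
E
```

```text
time_s: 14.65
eef_pos: [558.9, -226.6, 127.6]
ee_rot: [0.003, 0.363, 0.932, -0.001]
force: [-0.3, 0.4, 0.0]
grip_width: 1.001
grip_force: 0.0
time_s: 14.78
eef_pos: [557.2, -225.5, 123.5]
ee_rot: [-0.001, 0.363, 0.932, 0.0]
force: [-0.0, -0.0, -0.6]
grip_width: 0.999
grip_force: 0.0
[ 557.2 -225.5  123.5] [-0.58  0.58  1.39 -0.    1.17 -1.41] [[-0.737, 0.676, 0.001], [0.676, 0.737, -0.0]] 14.775
[ 497. -171.  265.]
bolt_head 0.69 [323. 272.] [ 557.7 -224.6   76. ]
washer 0.85 [322. 257.] [ 572.  -237.7    0. ]
bushing_slot 0.59 [105. 150.] [ 406.3 -289.9   20. ]
bushing_slot 0.34 [ 92. 156.] [ 402.7 -299.6   20. ]
washer
z 60.1
outer [ 556.4 -225.9   24.3] 0.22 tool [ 0.3 -0.7]
hole [ 559.1 -228.4   11.3] 2.03 tool [-3.4 -0.8]
shank 747 circ 556.2 -225.3 r 14.0 mean [ 553.2 -222.9] z 60.3 px 320.0 256.0
head 419 circ 555.8 -225.1 r 10.3 mean [ 555.5 -224.5] z 81.2 px 320.0 273.0
(555.7755737304688, -225.07737731933594) (20.470947265625, 7.630086898803711) 76.97318267822266 [ 1572.4213 13827.594 ] 76.16391 [ 1.3 -0.6]
bush 2040 circ 406.2 -291.9 r 23.3 mean [ 405.6 -291. ] z 34.8 px 90.0 152.0
```

View pics/w6c.png

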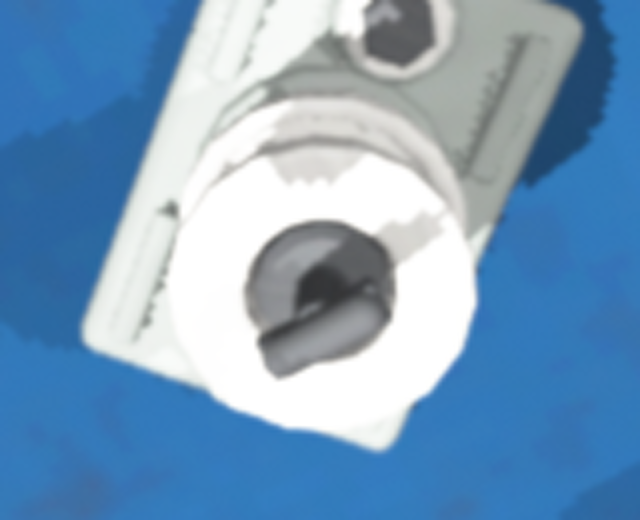

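The spacer and washer are stacked, washer top at about 61 mm. The T head lies lower-left to upper-right in the crop (260,350)-(390,300), at 76.5° in the world. Next is the bushing.

```bash
python3 -m jog '[{"tx":16,"ty":-38,"tz":0,"ax":0,"ay":0,"az":0,"jaw":-1},{"tx":20,"ty":-45,"tz":0,"ax":0,"ay":0,"az":0,"jaw":-1},{"tx":20,"ty":-45,"tz":0,"ax":0,"ay":0,"az":0,"jaw":-1},{"tx":10.4,"ty":-23,"tz":5,"ax":0,"ay":0,"az":0,"jaw":-1},{"tx":0,"ty":0,"tz":0,"ax":0,"ay":0,"az":0,"jaw":-1}]'
python3 -m jog '[{"tx":0,"ty":0,"tz":0,"ax":0,"ay":0,"az":0,"jaw":-1}]'
python3 look.py pics/w7.png bushing bushing_rim bushing_slot
python3 - <<'E'
from ring import *
ring(406.2,-291.9,31,40,27)
I=cv2.imread("pics/w7.png");cv2.imwrite("pics/w7c.png",cv2.resize(I[190:330,240:400],None,fx=4,fy=4,interpolation=2))
m=(X[...,2]>31)&(np.hypot(X[...,0]-406.2,X[...,1]+291.9)<27)
P=X[m][:,:2].astype(np.float32);H=cv2.convexHull(P)
a=cv2.approxPolyDP(H,4,True)[:,0];print(a.round(1).tolist());e=np.roll(a,-1,0)-a;print((np.degrees(np.arctan2(e[:,1],e[:,0]))%60).round(1),np.linalg.norm(e,axis=1).round(1))
# best hex orientation by support width
h=H[:,0]
for t in range(0,60,4):
    print(t,round(sum(np.ptp(h@[np.cos(np.radians(t+k)),np.sin(np.radians(t+k))]) for k in (0,60,120))/3,1),end="; ")
E
```

```text
time_s: 15.6
eef_pos: [405.4, -292.4, 118.8]
ee_rot: [-0.001, 0.364, 0.931, 0.0]
force: [0.3, 1.0, 0.2]
grip_width: 0.998
grip_force: 0.0
time_s: 15.72
eef_pos: [407.1, -291.9, 119.2]
ee_rot: [0.0, 0.363, 0.932, 0.0]
force: [0.6, 0.6, -0.5]
grip_width: 0.999
grip_force: 0.0
[ 407.1 -291.9  119.2] [-0.86  0.38  1.72  0.    1.04 -1.68] [[-0.737, 0.676, -0.0], [0.676, 0.737, 0.0]] 15.725
[ 346. -237.  261.]
bushing 0.74 [319. 234.] [ 404.6 -291.2    0. ]
bushing_rim 0.86 [322. 255.] [ 409.5 -292.6   36. ]
bushing_slot 0.93 [319. 239.] [ 403.4 -289.7   20. ]
z 35.0
outer [ 405.9 -291.8   20.8] 0.81 tool [ 0.8 -1. ]
hole [ 405.8 -291.9   15.8] 0.56 tool [ 0.8 -1. ]
[[427.8999938964844, -288.3999938964844], [410.29998779296875, -265.29998779296875], [403.20001220703125, -265.1000061035156], [390.5, -274.5], [379.6000061035156, -296.70001220703125], [404.3999938964844, -313.3999938964844], [420.0, -310.20001220703125]]
[ 7.2 58.3 36.4  4.  25.9 11.6  9.9] [29.   7.2 15.8 24.7 29.9 15.9 23.2]
0 47.9; 4 48.0; 8 48.1; 12 48.2; 16 48.1; 20 47.9; 24 47.4; 28 46.9; 32 46.5; 36 46.1; 40 45.7; 44 46.1; 48 46.5; 52 47.0; 56 47.5;
```

View pics/w7c.png

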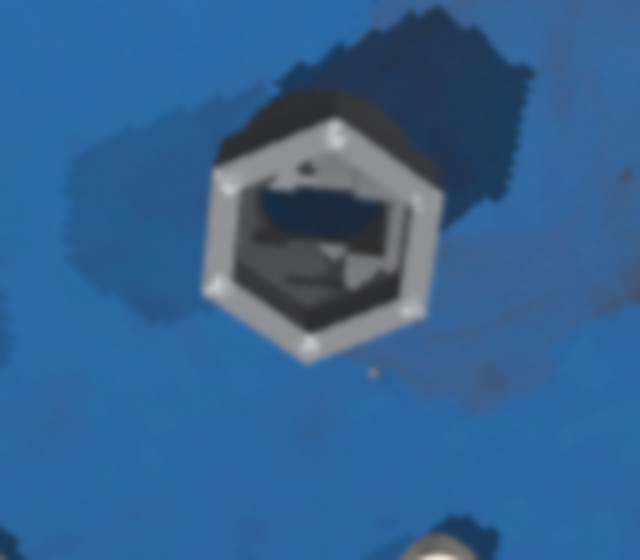

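The cup is at crop (322,240). The bench shows through the slot left to right, almost along the tool's y and about 6-7° clockwise, so the slot lies at about 40.5° in the world. I turn 0.12 and grip the flats across the slot's ends.

```bash
python3 -m jog '[{"tx":0.4,"ty":-0.3,"tz":30,"ax":0,"ay":0,"az":0.12,"jaw":-1},{"tx":0,"ty":0,"tz":45,"ax":0,"ay":0,"az":0,"jaw":-1},{"tx":0,"ty":0,"tz":25,"ax":0,"ay":0,"az":0,"jaw":-1},{"tx":0,"ty":0,"tz":3,"ax":0,"ay":0,"az":0,"jaw":-0.3},{"tx":0,"ty":0,"tz":0,"ax":0,"ay":0,"az":0,"jaw":0.6}]' 80
python3 -m jog '[{"tx":0,"ty":0,"tz":0,"ax":0,"ay":0,"az":0,"jaw":0.6},{"tx":0,"ty":0,"tz":0,"ax":0,"ay":0,"az":0,"jaw":0.6},{"tx":0,"ty":0,"tz":0,"ax":0,"ay":0,"az":0,"jaw":0.6}]'
python3 -m jog '[{"tx":0,"ty":0,"tz":-50,"ax":0,"ay":0,"az":-0.16,"jaw":0.6},{"tx":0,"ty":0,"tz":-60,"ax":0,"ay":0,"az":-0.16,"jaw":0.6},{"tx":0,"ty":0,"tz":-15,"ax":0,"ay":0,"az":-0.16,"jaw":0.6},{"tx":0,"ty":0,"tz":0,"ax":0,"ay":0,"az":-0.15,"jaw":0.6},{"tx":0,"ty":0,"tz":0,"ax":0,"ay":0,"az":0,"jaw":0.6}]'
python3 -c "
from h import *
s=sense();T=T_tool(s);print(T[:3,:2].T.round(3).tolist(),s['joints'].round(2));print(T[:3,:3].T@(np.array([556,-225.2,0])-[*s['eef_pos'][:2],0]))"
```

```text
time_s: 16.55
eef_pos: [406.5, -292.2, 17.1]
ee_rot: [0.001, 0.418, 0.908, -0.0]
force: [-0.9, 0.0, -0.7]
grip_width: 0.605
grip_force: 0.0
time_s: 16.92
eef_pos: [406.8, -292.7, 17.9]
ee_rot: [0.001, 0.418, 0.908, -0.001]
force: [-0.2, 0.0, 6.0]
grip_width: 0.445
grip_force: 81.3
time_s: 17.55
eef_pos: [406.0, -291.9, 141.9]
ee_rot: [0.0, 0.117, 0.993, -0.0]
force: [0.2, 0.3, -2.2]
grip_width: 0.448
grip_force: 81.6
[[-0.973, 0.232, -0.001], [0.232, 0.973, -0.0]] [-0.86  0.35  1.7   0.    1.1  -2.19]
[-1.30452411e+02  9.96819632e+01  4.12658110e-02]
```

```bash
python3 -m jog '[{"tx":-35,"ty":28,"tz":0,"ax":0,"ay":0,"az":0,"jaw":0.6},{"tx":-40,"ty":32,"tz":0,"ax":0,"ay":0,"az":0,"jaw":0.6},{"tx":-35,"ty":29,"tz":0,"ax":0,"ay":0,"az":0,"jaw":0.6},{"tx":-13,"ty":10,"tz":15,"ax":0,"ay":0,"az":0,"jaw":0.6},{"tx":0,"ty":0,"tz":0,"ax":0,"ay":0,"az":0,"jaw":0.6}]'
python3 -m jog '[{"tx":0,"ty":0,"tz":0,"ax":0,"ay":0,"az":0,"jaw":0.6},{"tx":0,"ty":0,"tz":0,"ax":0,"ay":0,"az":0,"jaw":0.6}]'
python3 look.py pics/w8.png bushing_rim
python3 - <<'E'
from ring import *
h=np.histogram(X[...,2][(np.hypot(X[...,0]-p[0],X[...,1]-p[1])<24)],np.arange(120,170,2));z=h[1][h[0].argmax()]+1;print(z)
z=p[2]+18
m=(X[...,2]>z-3)&(X[...,2]<z+3);ring(p[0],p[1],z-4,z+4,25)
P=X[(np.abs(X[...,2]-z)<3)&(np.hypot(X[...,0]-p[0],X[...,1]-p[1])<25)];q=(P-p)@T[:3,:3];print(np.percentile(q,[1,99],axis=0).round(1).tolist())
print("washer");ring(556.2,-225.4,56,63,30)
I=cv2.imread("pics/w8.png");cv2.imwrite("pics/w8c.png",cv2.resize(I[200:400,220:420],None,fx=3,fy=3,interpolation=2))
E
```

```text
time_s: 18.18
eef_pos: [548.4, -223.0, 125.0]
ee_rot: [-0.001, 0.117, 0.993, 0.001]
force: [0.6, -0.1, -1.0]
grip_width: 0.447
grip_force: 81.5
time_s: 18.42
eef_pos: [548.1, -224.7, 127.0]
ee_rot: [0.0, 0.117, 0.993, -0.0]
force: [-1.2, -0.5, -2.2]
grip_width: 0.446
grip_force: 81.5
[ 548.1 -224.7  127. ] [-0.59  0.55  1.42 -0.    1.17 -1.92] [[-0.973, 0.232, -0.001], [0.232, 0.973, -0.0]] 18.425
[ 468. -206.  269.]
bushing_rim 0.67 [322. 333.] [ 616.7 -240.    36. ]
145
z 144.2
outer [ 546.5 -225.    21. ] 1.16 tool [ 1.5 -0.8]
hole [ 546.6 -225.2   15.7] 0.59 tool [ 1.5 -1. ]
[[-19.7, -20.6, -20.5], [23.3, 20.3, -15.2]]
washer
z 59.9
outer [ 556.3 -226.1   23.5] 3.78 tool [-8.2  0.3]
```

View pics/w8c.png

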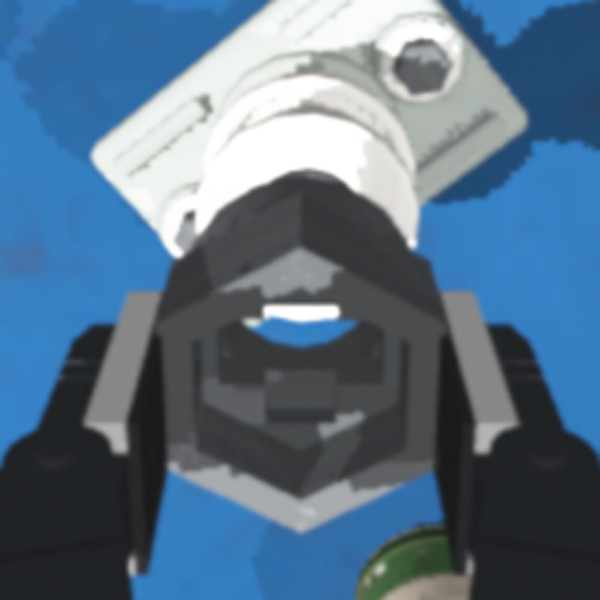

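Held squarely, flats on the pads and the slot along tool y. Hole centre is at tool (1.5, -0.9). Now above the bolt, then down gently.

```bash
python3 -m jog '[{"tx":-9.5,"ty":2,"tz":0,"ax":0,"ay":0,"az":0,"jaw":0.6},{"tx":0,"ty":0,"tz":10,"ax":0,"ay":0,"az":0,"jaw":0.6},{"tx":0,"ty":0,"tz":15,"ax":0,"ay":0,"az":0,"jaw":0.6},{"tx":0,"ty":0,"tz":8,"ax":0,"ay":0,"az":0,"jaw":0.6},{"tx":0,"ty":0,"tz":0,"ax":0,"ay":0,"az":0,"jaw":0.6}]'
python3 -m jog '[{"tx":0,"ty":0,"tz":2,"ax":0,"ay":0,"az":0,"jaw":0.6},{"tx":0,"ty":0,"tz":2,"ax":0,"ay":0,"az":0,"jaw":0.6},{"tx":0,"ty":0,"tz":0,"ax":0,"ay":0,"az":0,"jaw":0.6}]'
```

```text
time_s: 19.15
eef_pos: [557.8, -224.1, 92.3]
ee_rot: [-0.001, 0.116, 0.993, 0.0]
force: [-0.6, 1.0, -2.3]
grip_width: 0.448
grip_force: 81.4
time_s: 19.52
eef_pos: [558.2, -224.3, 89.3]
ee_rot: [0.0, 0.116, 0.993, -0.0]
force: [-0.6, 0.3, -2.3]
grip_width: 0.449
grip_force: 81.4
```

```bash
python3 -m jog '[{"tx":0.2,"ty":-0.7,"tz":1,"ax":0,"ay":0,"az":0,"jaw":0.6},{"tx":0,"ty":0,"tz":1.5,"ax":0,"ay":0,"az":0,"jaw":0.6},{"tx":0,"ty":0,"tz":1.5,"ax":0,"ay":0,"az":0,"jaw":0.6},{"tx":0,"ty":0,"tz":1.5,"ax":0,"ay":0,"az":0,"jaw":0.6},{"tx":0,"ty":0,"tz":0,"ax":0,"ay":0,"az":0,"jaw":0.6}]'
```

```text
time_s: 20.15
eef_pos: [557.8, -224.9, 83.6]
ee_rot: [-0.0, 0.116, 0.993, 0.0]
force: [-0.7, -0.1, -1.4]
grip_width: 0.452
grip_force: 81.4
```

```bash
python3 -m jog '[{"tx":0,"ty":0,"tz":1,"ax":0,"ay":0,"az":0,"jaw":0.6},{"tx":0,"ty":0,"tz":1,"ax":0,"ay":0,"az":0,"jaw":0.6},{"tx":0,"ty":0,"tz":0,"ax":0,"ay":0,"az":0,"jaw":0.6}]'
```

```text
time_s: 20.52
eef_pos: [557.8, -224.9, 81.7]
ee_rot: [-0.0, 0.116, 0.993, 0.0]
force: [-0.2, 0.7, -1.7]
grip_width: 0.45
grip_force: 81.4
```

No contact below the 67 mm floor height, so the slot has been found. Next I press against the spring.

```bash
python3 -m jog '[{"tx":0,"ty":0,"tz":1.5,"ax":0,"ay":0,"az":0,"jaw":0.6},{"tx":0,"ty":0,"tz":1.5,"ax":0,"ay":0,"az":0,"jaw":0.6},{"tx":0,"ty":0,"tz":1.5,"ax":0,"ay":0,"az":0,"jaw":0.6},{"tx":0,"ty":0,"tz":1.5,"ax":0,"ay":0,"az":0,"jaw":0.6},{"tx":0,"ty":0,"tz":0,"ax":0,"ay":0,"az":0,"jaw":0.6}]'
```

```text
time_s: 21.15
eef_pos: [557.9, -225.0, 75.9]
ee_rot: [0.0, 0.116, 0.993, -0.0]
force: [-0.7, -0.1, 1.2]
grip_width: 0.447
grip_force: 81.7
```

```bash
python3 -m jog '[{"tx":0,"ty":0,"tz":1.5,"ax":0,"ay":0,"az":0,"jaw":0.6},{"tx":0,"ty":0,"tz":1.5,"ax":0,"ay":0,"az":0,"jaw":0.6},{"tx":0,"ty":0,"tz":1.5,"ax":0,"ay":0,"az":0,"jaw":0.6},{"tx":0,"ty":0,"tz":0,"ax":0,"ay":0,"az":0,"jaw":0.6}]'
```

```text
time_s: 21.65
eef_pos: [557.9, -225.0, 71.4]
ee_rot: [0.0, 0.116, 0.993, -0.0]
force: [-1.3, 1.4, 4.2]
grip_width: 0.448
grip_force: 82.0
```

```bash
python3 -m jog '[{"tx":0,"ty":0,"tz":1.3,"ax":0,"ay":0,"az":0,"jaw":0.6},{"tx":0,"ty":0,"tz":1.3,"ax":0,"ay":0,"az":0,"jaw":0.6},{"tx":0,"ty":0,"tz":0.7,"ax":0,"ay":0,"az":0,"jaw":0.6},{"tx":0,"ty":0,"tz":0,"ax":0,"ay":0,"az":0,"jaw":0.6}]'
```

```text
time_s: 22.15
eef_pos: [557.9, -225.0, 68.2]
ee_rot: [0.0, 0.116, 0.993, -0.0]
force: [-2.0, 1.5, 6.0]
grip_width: 0.45
grip_force: 82.3
```

Run:
```python
import numpy as np
X=np.load("X.npy")
# tool pose at that shot
from scipy.spatial.transform import Rotation as R
q=np.array([0,.117,.993,0]);M=R.from_quat([q[1],q[2],q[3],q[0]]).as_matrix();p=np.array([548.1,-224.7,127.])
Q=(X-p)@M
for s in (-1,1):
  for z in range(-34,6,4):
    m=(Q[...,2]>z)&(Q[...,2]<=z+4)&(s*(Q[...,1]+.75)>21.5)&(s*(Q[...,1]+.75)<34)&(np.abs(Q[...,0])<30)
    a=Q[m]
    if len(a)>8: print(s,z,len(a),"x",np.percentile(a[:,0],[2,50,90,98]).round(1),"y",np.percentile(a[:,1],[2,98]).round(1))
```

```text
-1 -34 129 x [ 6.7 10.7 11.3 11.7] y [-33.2 -22.7]
-1 -30 145 x [ 6.6  7.5 11.3 11.6] y [-33.2 -22.5]
-1 -26 129 x [ 6.4  7.6 11.4 11.6] y [-33.4 -22.6]
-1 -22 128 x [ 6.3  7.4 11.3 11.6] y [-33.4 -22.5]
-1 -18 122 x [ 6.5  7.5 11.3 11.6] y [-33.2 -22.4]
-1 -14 103 x [ 6.6  7.5 11.3 11.5] y [-33.3 -22.5]
-1 -10 76 x [ 6.6 10.7 11.3 11.9] y [-32.5 -22.4]
-1 -6 15 x [10.5 10.9 11.2 11.4] y [-26.4 -22.4]
1 -34 129 x [ 6.7 10.6 11.4 11.8] y [20.9 31.6]
1 -30 142 x [ 6.6  7.6 11.3 11.6] y [20.9 31.5]
1 -26 123 x [ 6.6  7.4 11.3 11.5] y [21.  31.6]
1 -22 138 x [ 6.4  7.4 11.2 11.6] y [21.  31.6]
1 -18 110 x [ 6.4  7.4 11.3 11.7] y [21.2 31.6]
1 -14 103 x [ 6.6  7.6 11.4 11.6] y [21.2 31.6]
1 -10 68 x [ 6.4 10.5 11.4 11.5] y [20.9 30.6]
1 -6 17 x [10.6 10.9 11.2 11.5] y [20.9 24.8]
```

The pad edges show the camera has no bias in tool x, so the bushing really sits 1.5 mm off the tool axis. I turn about the bushing's own axis, with ty −0.24 per 0.157 rad.

```bash
python3 -m jog '[{"tx":0,"ty":0,"tz":0.6,"ax":0,"ay":0,"az":0,"jaw":0.6},{"tx":0.02,"ty":-0.24,"tz":0,"ax":0,"ay":0,"az":0.157,"jaw":0.6},{"tx":0.02,"ty":-0.24,"tz":0,"ax":0,"ay":0,"az":0.157,"jaw":0.6},{"tx":0,"ty":0,"tz":0,"ax":0,"ay":0,"az":0,"jaw":0.6}]'
```

```text
time_s: 22.65
eef_pos: [558.1, -225.7, 67.9]
ee_rot: [0.001, 0.271, 0.963, -0.0]
force: [-0.0, 0.1, 6.0]
grip_width: 0.447
grip_force: 82.4
```

```bash
python3 -m jog '[{"tx":0.02,"ty":-0.24,"tz":0,"ax":0,"ay":0,"az":0.157,"jaw":0.6},{"tx":0.02,"ty":-0.24,"tz":0,"ax":0,"ay":0,"az":0.157,"jaw":0.6},{"tx":0.02,"ty":-0.24,"tz":0,"ax":0,"ay":0,"az":0.157,"jaw":0.6},{"tx":0,"ty":0,"tz":0,"ax":0,"ay":0,"az":0,"jaw":0.6}]'
python3 -c "
from rig import sense
s=sense();print(s['wrist_torque'],s['joints'].round(2),s['eef_pos'])"
```

```text
time_s: 23.15
eef_pos: [557.7, -226.3, 67.9]
ee_rot: [0.001, 0.488, 0.873, -0.0]
force: [0.3, 0.1, 6.2]
grip_width: 0.446
grip_force: 82.4
[-0.04668645  0.06399082 -0.04909085] [-0.58  0.64  1.44 -0.    1.05 -1.13] [ 557.70434053 -226.28742257   67.94269272]
```

```bash
python3 -m jog '[{"tx":0.02,"ty":-0.24,"tz":0,"ax":0,"ay":0,"az":0.157,"jaw":0.6},{"tx":0.02,"ty":-0.24,"tz":0,"ax":0,"ay":0,"az":0.157,"jaw":0.6},{"tx":0.02,"ty":-0.24,"tz":0,"ax":0,"ay":0,"az":0.157,"jaw":0.6},{"tx":0.02,"ty":-0.24,"tz":0,"ax":0,"ay":0,"az":0.157,"jaw":0.6},{"tx":0.02,"ty":-0.24,"tz":0,"ax":0,"ay":0,"az":0.157,"jaw":0.6}]'
python3 -m jog '[{"tx":0,"ty":0,"tz":0,"ax":0,"ay":0,"az":0,"jaw":0.6}]'
python3 -c "
from h import *
s=sense();T=T_tool(s);print(np.degrees(np.arctan2(T[1,1],T[0,1])),s['wrist_torque'])"
```

```text
time_s: 23.78
eef_pos: [556.5, -226.4, 67.9]
ee_rot: [0.001, 0.786, 0.619, 0.0]
force: [-0.2, -0.9, 6.5]
grip_width: 0.448
grip_force: 82.4
time_s: 23.9
eef_pos: [556.5, -226.4, 67.9]
ee_rot: [0.001, 0.785, 0.62, 0.0]
force: [-0.1, 0.6, 6.5]
grip_width: 0.45
grip_force: 82.4
-13.397476372878659 [ 0.01898117  0.07726449 -0.07834975]
```

Turned 90°. Now let it rise slowly.

```bash
python3 -m jog '[{"tx":0,"ty":0,"tz":-2,"ax":0,"ay":0,"az":0,"jaw":0.6},{"tx":0,"ty":0,"tz":-2,"ax":0,"ay":0,"az":0,"jaw":0.6},{"tx":0,"ty":0,"tz":-1,"ax":0,"ay":0,"az":0,"jaw":0.6},{"tx":0,"ty":0,"tz":0,"ax":0,"ay":0,"az":0,"jaw":0.6}]'
python3 -m jog '[{"tx":0,"ty":0,"tz":-1,"ax":0,"ay":0,"az":0,"jaw":0.6},{"tx":0,"ty":0,"tz":-1,"ax":0,"ay":0,"az":0,"jaw":0.6},{"tx":0,"ty":0,"tz":0,"ax":0,"ay":0,"az":0,"jaw":0.6}]'
```

```text
time_s: 24.4
eef_pos: [556.4, -226.3, 72.6]
ee_rot: [0.001, 0.784, 0.621, 0.0]
force: [2.4, -1.3, 4.0]
grip_width: 0.451
grip_force: 82.1
time_s: 24.78
eef_pos: [556.0, -226.1, 74.0]
ee_rot: [-0.0, 0.784, 0.621, -0.0]
force: [3.8, -2.7, -1.4]
grip_width: 0.445
grip_force: 81.5
```

```bash
python3 -m jog '[{"tx":0,"ty":0,"tz":0,"ax":0,"ay":0,"az":0,"jaw":-0.4},{"tx":0,"ty":0,"tz":0,"ax":0,"ay":0,"az":0,"jaw":-0.7},{"tx":0,"ty":0,"tz":0,"ax":0,"ay":0,"az":0,"jaw":-1},{"tx":0,"ty":0,"tz":-10,"ax":0,"ay":0,"az":0,"jaw":-1},{"tx":0,"ty":0,"tz":-50,"ax":0,"ay":0,"az":0,"jaw":-1}]'
python3 -m jog '[{"tx":0,"ty":0,"tz":0,"ax":0,"ay":0,"az":0,"jaw":-1},{"tx":0,"ty":0,"tz":0,"ax":0,"ay":0,"az":0,"jaw":-1}]'
python3 look.py pics/w9.png bushing bolt_head
python3 - <<'E'
from ring import *
ring(556.3,-225,86,98,26)
seg("washer",556.3,-225,52,59,27);seg("head",556.3,-225,78,86,14)
I=cv2.imread("pics/w9.png");cv2.imwrite("pics/w9c.png",cv2.resize(I[180:360,220:420],None,fx=3,fy=3,interpolation=2))
E
```

```text
time_s: 25.4
eef_pos: [554.8, -225.3, 133.3]
ee_rot: [-0.003, 0.784, 0.62, -0.001]
force: [0.1, 0.4, 0.4]
grip_width: 1.004
grip_force: 0.0
time_s: 25.65
eef_pos: [555.8, -225.9, 134.4]
ee_rot: [-0.0, 0.784, 0.62, -0.0]
force: [0.6, -0.4, -0.6]
grip_width: 1.002
grip_force: 0.0
[ 555.8 -225.9  134.4] [-0.58  0.56  1.39  0.    1.19 -0.35] [[0.23, 0.973, 0.0], [0.973, -0.23, -0.0]] 25.65
[ 575. -147.  276.]
bushing 0.89 [318. 250.] [ 550.  -241.9    0. ]
bolt_head 0.75 [322. 263.] [ 557.1 -224.9   76. ]
z 91.0
outer [ 555.9 -225.3   20.8] 0.81 tool [0.6 0.2]
hole [ 555.8 -225.3   15.8] 0.58 tool [0.5 0.1]
washer 873 circ 557.5 -224.9 r 24.9 mean [ 561.5 -212.7] z 55.0 px 324.0 234.0
head 686 circ 556.3 -225.0 r 14.0 mean [ 556.5 -226.3] z 79.8 px 321.0 268.0
```

View pics/w9c.png

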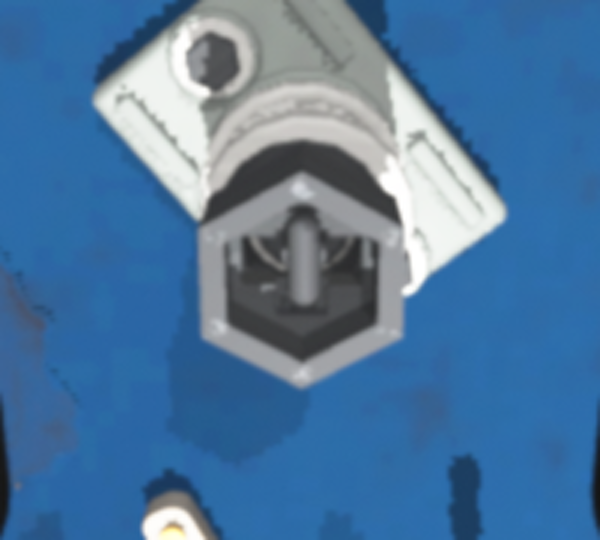

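The rim stands at about 92 mm, so the underside is at 56 mm. The head (305,262) lies across the slot in the groove, and the hand is clear.

```bash
python3 -c "
from rig import finish_job
print(finish_job())"
```

```text
the job is handed in; nothing more can be done
None
```

The spacer, washer and bushing are on the bolt in that order, with the bushing locked in its cross groove at about 56 mm and released; I handed the job in at about 26 s, and no verdict came back.

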